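# Put three mixed-up table things back on their own mats

### The arm

A 7-joint arm with a two-finger parallel gripper is mounted at the origin on a cart in front of the work surface, level with it; the furniture and walls round the work are solid. World frame = base frame: x ahead of the robot, y to its left, z up, the work surface at z = 0. Lengths are in m, angles in rad, forces in N, time in s.
With the tool pointing down it reaches from about 0.425 to 0.825 m from the base axis. Payload 3.6 kg.
Tool frame: the origin (TCP) lies where the fingers leave the gripper's body, on its centre line; the fingertips stand 73 mm ahead of it and the grasp point (between the pads) lies 54 mm ahead of it; z points along the fingers, y is the line along which they close (so a half turn about z gives the same grasp; the last joint's range is limited). The gripper opens to 85 mm and grips with 20 to 120 N. Pads are 22 mm wide; open, the fingers measure 114 mm over their backs; the gripper's body (76 mm by 85 mm) begins 54 mm behind the grasp point. The pads swing forward as they close: fully open they stand 13 mm farther back than shut.
Start: joints at [-1.331, 0.615, -0.013, 1.423, 0.008, 1.103, -0.04], TCP at [0.171, 0.627, 0.304] pointing down, gripper open.
Joint ranges: [-3.12, 3.12], [-0.3, 2.06], [-1.34, 1.32], [0.26, 2.42], [-1.36, 4.5], [0.01, 1.98], [-2.84, 2.84]. Speed limits (rad/s): [2.79, 2.79, 3.14, 3.14, 3.14, 3.14, 3.14].

### API

Orientations are given as a unit quaternion [x, y, z, w].
In Python, from station import arm, snapshot, camera_info, ticket gives the robot as it stands. Calls block until the motion is done:
- arm.movep(position, orientation): joint-space move of the TCP to a pose.
- arm.line_to(position, velocity=0.15, ori=None): straight line of the TCP; ori=None keeps the orientation; velocity is the mean speed in m/s.
- arm.move_j(angles): joint-space move.
- arm.move_gripper(opening, effort=None): opening from 0.0 (shut) to 1.0 (fully open); effort is the grip in N (None keeps the last); returns when the fingers have stopped.
- arm.pause(seconds).
- arm.ik(position, orientation): joint angles nearest the present ones, or None.
- snapshot(name): name is "side" or "top" or "wrist"; returns the picture (480x640x3 uint8, blue, green, red); there is no depth.
- camera_info(name): a dict with "fx", "fy", "cx", "cy" (pixels), "R" (3x3) and "t" (3): a world point X has camera coordinates R X + t; the wrist camera has in their place "T_tool_cam" (4x4, takes a point from camera to tool coordinates, whose origin is the TCP and whose axes are the flange's). Camera axes: x right, y down, z forward; pixel columns grow to the right and rows downward; lengths in m; the calibration is good to about 2 mm. A picture is of the moment at which its call begins: read the wrist's pose just before it. camera_info takes no time and is no camera call.
A pose or a line that the arm cannot do raises arm.MotionError and nothing moves.
- ticket.finish_job(): hands the job in; it is judged then, once.
Readings, each from a call of its own:
- arm.read_time(): time.
- arm.read_joint_positions(): joint angles.
- arm.read_dq(): joint speeds.
- arm.read_effort(): joint torques, N m.
- arm.read_tool_pos(): TCP position.
- arm.read_eef_rot(): TCP orientation.
- arm.read_ft_force(): force on the tool from outside, world axes, zero at the start.
- arm.read_wrist_torque(): the same for the moment, N m.
- arm.read_opening(): opening from 0.0 (shut) to 1.0 (fully open).
- arm.read_finger_force(): force on a finger pad.
Only numpy, scipy, OpenCV 4.12 (cv2) and the standard library are available. Lean on these libraries where they do the work, as an engineer would, in place of code of your own. Each camera call takes 0.05 s, during which the arm holds its last target. There are 200 camera calls.

### The job

The pepper mill, the candle and the spice jar are each standing on the wrong mat. Rearrange them so that the candle stands on the square stone tile, the spice jar on the six-sided cork mat and the pepper mill in the round rimmed wooden dish, each upright and in the middle of its mat; the empty little wooden board with the handle may be used for parking and must be empty again at the end. Do not knock any of the three over, and leave the little bowl of salt standing where it is.

Things in the scene. Friction and masses are not known exactly. Their poses are not given: they have to be found in the camera images.
- pepper_mill: copper-pink pepper grinder, loose, round, 121 mm high, about 0.3 kg; foot 44 mm across, waist 38 mm (52 to 79 mm up), ball-shaped crown 44 mm (81 to 111 mm up, widest about 95 mm up; does not turn), small knob on top. Grip the crown from above; gripped lower, its top can meet the gripper's body. Origin at the centre of its underside, z up. Starts on the stone tile.
- candle: dark amber glass candle jar with a black band, loose, 76 mm high, about 0.34 kg, round, 69 mm across with straight sides. Origin at the centre of its underside, z up. At the start it stands on the cork mat.
- spice_jar: clear spice jar with a black cap, loose (another jar like it stands in the far right corner and is not part of the job), 105 mm high, about 0.11 kg, round, 41 mm across over its whole height. Origin at the centre of its underside, z up. At the start it stands in the wooden dish.
- stone_tile: square pale stone tile, 100 x 100 mm, 10 mm thick, flat top, fixed to the worktop. Origin at the centre of its underside (on the worktop), z up. Place for the candle.
- cork_hexagon: six-sided flat cork mat, 100 mm across flats, 8 mm thick, fixed to the worktop. Origin at the centre of its underside (on the worktop), z up. Place for the spice jar.
- wood_dish: round wooden dish with a low rim, 104 mm across, rim 16 mm high, its flat inner floor 6 mm above the worktop and about 80 mm across; fixed to the worktop. Origin at the centre of its underside (on the worktop), z up. Place for the pepper mill.
- spare_board: small pale wooden board, 110 x 110 mm, 12 mm thick, with a short handle tab (23 mm long, 45 mm wide) on its +y side; flat top, empty at the start, fixed to the worktop. Origin at the centre of the underside of the square part, z up. Free spot for parking.
- salt_bowl: small round white bowl with salt, loose bystander, 76 mm across, 38 mm high, standing on the worktop between the mats. Origin at the centre of its underside. Must not be shifted.
Mind the look-alikes: they are no part of the job. Leave any red look-alike of the candle alone.

How it is judged:
At the end, for the whole second after the job is handed in: The candle stands on the stone tile, the spice jar on the cork mat and the pepper mill on the floor of the wooden dish, each within 15 mm of the middle, at the height of that surface to 4 mm, upright to 0.08 rad, released and at rest (so the spare board is empty) (horizontal distance between candle and stone_tile below 0.015 m and z of candle in the frame of stone_tile between 0.006 and 0.014 m and horizontal distance between spice_jar and cork_hexagon below 0.015 m and z of spice_jar in the frame of cork_hexagon between 0.004 and 0.012 m and horizontal distance between pepper_mill and wood_dish below 0.015 m and z of pepper_mill in the frame of wood_dish between 0.002 and 0.01 m and angle between each of candle, spice_jar, pepper_mill's own z axis and vertical below 0.08 rad and linear speed of each of candle, spice_jar, pepper_mill below 0.02 m/s); the robot touches nothing.
It fails at once if the candle, spice jar or pepper mill is tipped over (more than 0.6 rad) (angle between any of candle, spice_jar, pepper_mill's own z axis and vertical above 0.6 rad).
It fails at once if the salt bowl is shifted by more than 20 mm (distance of salt_bowl from where it was at the start of the episode above 0.02 m).
It also fails if it takes over 96 s, if anything falls off the work surface, if the arm or the gripper's body presses on something with over 40 N, if the wrist force passes 120 N, or if a joint passes its speed limit or range.

## Working session

There is one attempt and no reset: what is moved stays moved. The work goes in short steps, each a Python script; the robot and the scene stay as the last script left them, time stands still between calls to the robot, and variables do not carry over. Pictures are saved under pics/ and viewed, at most 14 in all, crops included, and the job is handed in when it is done.

```bash
ls; mkdir -p pics
python3 - <<'E'
from station import arm, snapshot, camera_info
import cv2
for n in("top","side"):
    cv2.imwrite(f"pics/{n}0.png",snapshot(n)); c=camera_info(n); print(n,c)
print(camera_info("wrist"))
print(arm.read_time(),arm.read_tool_pos(),arm.read_eef_rot())
E
```

```text
pics
top {'fx': 448.4448380901285, 'fy': 448.4448380901285, 'cx': 317.01280566979295, 'cy': 236.8180249764747, 'R': array([[-0.02235631, -0.99968092,  0.01175835],
       [-0.98176708,  0.01973194, -0.18906099],
       [ 0.18876865, -0.01577066, -0.98189494]]), 't': array([-0.0074245 ,  0.55171023,  0.90032603])}
side {'fx': 452.6891998116462, 'fy': 452.6891998116462, 'cx': 312.1370996332653, 'cy': 235.18470821634713, 'R': array([[ 0.81802379, -0.57493573, -0.01691106],
       [-0.3816089 , -0.5204889 , -0.76384943],
       [ 0.43036231,  0.63130042, -0.64517289]]), 't': array([-0.44803277,  0.22888378,  0.77832201])}
{'fx': 361.9409797734367, 'fy': 361.9409797734367, 'cx': 320.8579375307307, 'cy': 242.42101882650243, 'T_tool_cam': array([[-2.88731479e-04, -9.44925363e-01, -3.27285768e-01,
         8.43872287e-02],
       [ 9.99999798e-01, -8.76255441e-05, -6.29211050e-04,
        -1.08631104e-04],
       [ 5.65878887e-04, -3.27285884e-01,  9.44925198e-01,
        -7.04438334e-02],
       [ 0.00000000e+00,  0.00000000e+00,  0.00000000e+00,
         1.00000000e+00]])}
0.1 [0.17060026 0.62667585 0.30283169] [ 1.32477175e-01  9.91185363e-01 -1.16518606e-03 -1.31513351e-04]
```

View pics/top0.png

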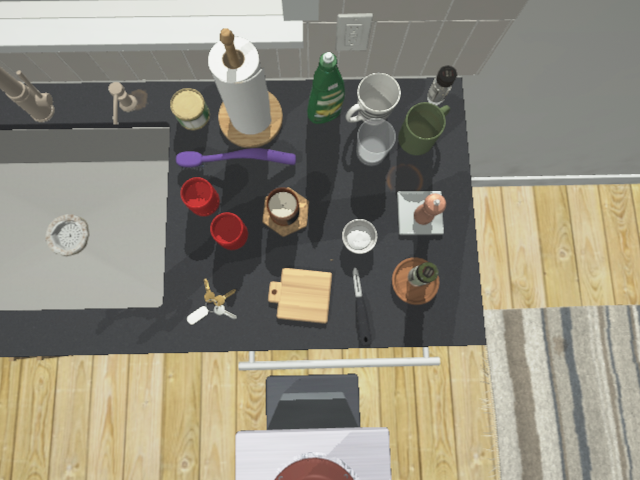

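View pics/side0.png

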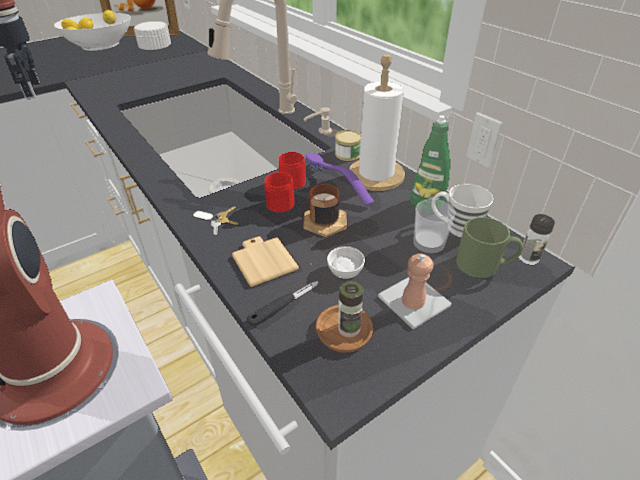

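The top view shows candidates for the candle at (284,205) amber on cork, and (200,197) and (229,231), which are red look-alikes. The candidates for the spice jar are (422,275) in the dish and (441,85) in the far right corner. The ones on the cork and in the dish fit the description. The mill stands on the tile at (433,207), the salt bowl is at (360,237) and the board at (305,296). I'll confirm this in an enlarged crop.

Run:
```python
import cv2
t=cv2.imread("pics/top0.png")
cv2.imwrite("pics/c1.png",cv2.resize(t[180:330,260:460],None,fx=4,fy=4,interpolation=cv2.INTER_CUBIC))
```

```text
(no output)
```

View pics/c1.png

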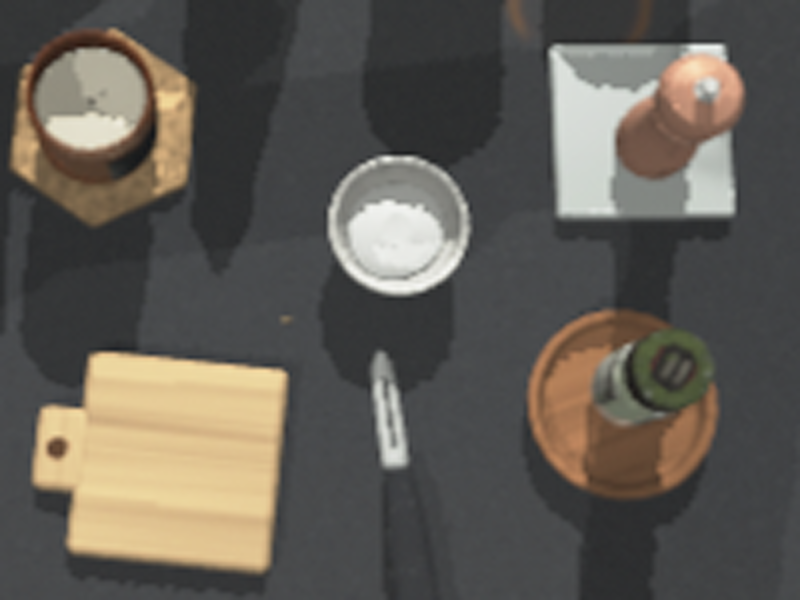

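The crop confirms it: amber candle with black band on the cork, clear jar with dark cap in the dish, mill on the tile. Next I localise them from the crop pixels.

```bash
cat > h.py <<'E'
import numpy as np, cv2
from station import arm, snapshot, camera_info, ticket
from scipy.spatial.transform import Rotation as Rn
def ray(c,uv,z,R,t):
    d=R.T@np.array([(uv[0]-c['cx'])/c['fx'],(uv[1]-c['cy'])/c['fy'],1]); o=-R.T@t
    return o+d*(z-o[2])/d[2]
def stat(n,uv,z):
    c=camera_info(n); return ray(c,uv,z,c['R'],c['t'])
def wpose():
    c=camera_info("wrist"); T=np.eye(4); T[:3,:3]=Rn.from_quat(arm.read_eef_rot()).as_matrix(); T[:3,3]=arm.read_tool_pos()
    return np.linalg.inv(T@c['T_tool_cam'])
def wr(M,uv,z): return ray(camera_info("wrist"),uv,z,M[:3,:3],M[:3,3])
def wproj(M,X):
    c=camera_info("wrist"); p=M[:3,:3]@X+M[:3,3]; return np.array([c['fx']*p[0]/p[2]+c['cx'],c['fy']*p[1]/p[2]+c['cy']])
def down(a): # tool y axis (closing line) at angle a from world +y ; tool down
    return Rn.from_euler('z',a)*Rn.from_quat([0,1,0,0])
E
python3 - <<'E'
from h import *
f=lambda x,y,z: stat("top",(260+x/4,180+y/4),z)
P=lambda n,*a:print(n,np.round(a,4).tolist())
t=[f(*p,.01)[:2] for p in((549,45),(724,43),(735,216),(556,216))]; P("tile",np.mean(t,0),[np.linalg.norm(t[i]-t[i-1]) for i in range(4)][:2],t[1]-t[0])
h=[f(*p,.008)[:2] for p in((195,88),(189,183),(95,226),(10,165),(22,70),(110,28))]; P("cork",np.mean(h,0),h[0]-h[3]); print(np.linalg.norm(h[0]-h[3]),np.linalg.norm(h[2]-h[5]),"expect .1155")
P("dish",f(623,403,.016)[:2]); print(np.linalg.norm(f(528,403,.016)-f(718,403,.016)))
b=[f(*p,.012)[:2] for p in((90,352),(288,370),(270,573),(68,552))]; P("board",np.mean(b,0),b[1]-b[0]);
P("candle",f(92,95,.084)[:2]); print(np.linalg.norm(f(28,95,.084)-f(156,95,.084)))
P("mill",f(706,88,.131)[:2],f(700,97,.105)[:2]); print(np.linalg.norm(f(657,97,.105)-f(743,97,.105)))
P("jar",f(675,366,.111)[:2]);print(np.linalg.norm(f(634,366,.111)-f(714,366,.111)))
P("salt",f(399,225,.038)[:2])
E
```

```text
tile [[0.6112, -0.2535], [0.099, 0.0998], [-0.0007, -0.0998]]
cork [[0.6193, 0.0489], [0.0426, -0.1043]]
0.11267247487340776 0.11484071973610156 expect .1155
dish [[0.457, -0.2321]]
0.1034996097537327
board [[0.4313, 0.0096], [-0.0121, -0.108]]
candle [[0.6169, 0.0506]]
0.06655624151274929
mill [[0.6019, -0.2564], [0.6042, -0.2606]]
0.04403109950254361
jar [[0.4663, -0.2367]]
0.0395026268881384
salt [[0.5536, -0.1118]]
```

```bash
cat >> h.py <<'E'
def look(p,name):
    arm.movep(p,down(0).as_quat()); arm.pause(.2); M=wpose(); im=snapshot("wrist"); cv2.imwrite(f"pics/{name}.png",im); np.save(f"pics/{name}.npy",M); return M,im
E
python3 - <<'E'
from h import *
for p,n in(([.53,.03,.33],"w1"),([.53,-.24,.33],"w2")):
    M,im=look(p,n); print(n,arm.read_tool_pos(),arm.read_time())
    for k,X in dict(tile=(.6112,-.2535,.01),cork=(.6193,.0489,.008),dish=(.457,-.2321,.016),board=(.4313,.0096,.012),candle=(.6169,.0506,.084),mill=(.6019,-.2564,.131),jar=(.4663,-.2367,.111)).items(): print(k,wproj(M,np.array(X)).round())
E
```

```text
w1 [0.5300169  0.03050472 0.32993115] 2.825
tile [ 78. 267.]
cork [337. 273.]
dish [ 62. 129.]
board [300. 102.]
candle [341. 302.]
mill [-19. 313.]
jar [-24. 145.]
w2 [ 0.53062272 -0.23831686  0.33004925] 4.125
tile [307. 266.]
cork [563. 273.]
dish [327. 128.]
board [568. 102.]
candle [615. 302.]
mill [299. 312.]
jar [323. 144.]
```

View pics/w1.png

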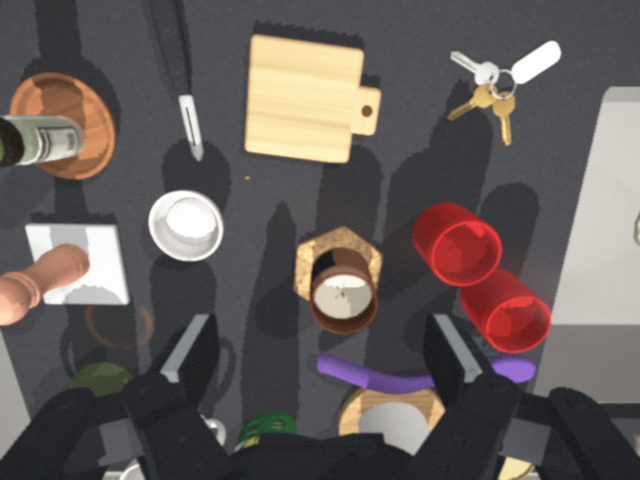

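View pics/w2.png

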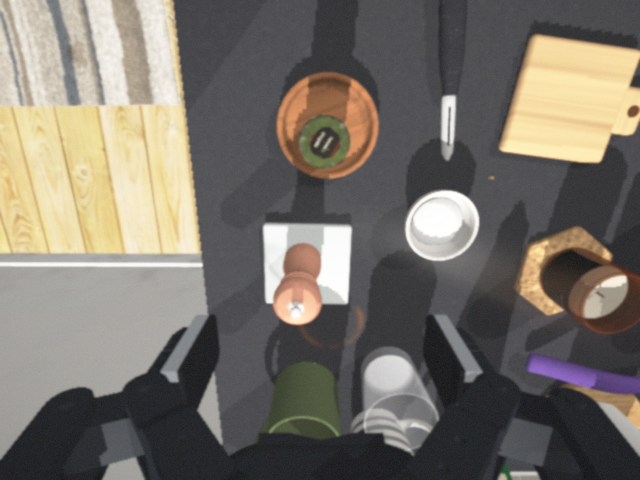

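The wrist views match the top-camera estimates to about 2 mm. In w2 the jar cap is at (324,141), the knob at (296,309), the dish centre at (328,126) and the tile centre at (307,264). In w1 the candle rim is at (343,301) and the cork centre at (339,273). I'll use the averages and park the jar first.

```bash
cat >> h.py <<'E'
OBJ=dict(jar=(.4655,-.236),mill=(.601,-.2575),candle=(.6165,.0515))
TCPH=dict(jar=.122,mill=.144,candle=.096)   # TCP height above the object's underside
MAT=dict(tile=(.610,-.2535,.010),cork=(.6193,.0492,.008),dish=(.456,-.2318,.006),board=(.445,.010,.012))
Q=down(0).as_quat()
def move(o,src,xy,dst,lift=.12,effort=40):
    zs=MAT[src][2]+TCPH[o]; zd=MAT[dst][2]+TCPH[o]+.001; d=MAT[dst]
    arm.move_gripper(1.0); arm.movep([*xy,zs+lift],Q); arm.line_to([*xy,zs],.12)
    print("before grip",np.round(arm.read_tool_pos(),4),np.round(arm.read_ft_force(),1))
    arm.move_gripper(0.0,effort); op=arm.read_opening(); print("grip",o,op*85,"mm",arm.read_finger_force())
    if op<.3: print("MISSED"); return
    arm.line_to([*xy,zs+lift],.15); print("held",arm.read_opening()*85,np.round(arm.read_ft_force(),1))
    arm.movep([d[0],d[1],zd+lift],Q); arm.line_to([d[0],d[1],zd+.02],.15); arm.line_to([d[0],d[1],zd],.04)
    print("down",np.round(arm.read_ft_force(),1),np.round(arm.read_tool_pos(),4),arm.read_opening()*85)
    arm.move_gripper(1.0); arm.pause(.2); arm.line_to([d[0],d[1],zd+lift],.15); print("t",arm.read_time())
E
python3 - <<'E'
from h import *
move("jar","dish",OBJ["jar"],"board",.14)
move("mill","tile",OBJ["mill"],"dish",.14)
arm.movep([.53,.03,.35],Q)
cv2.imwrite("pics/s1.png",snapshot("side"))
E
```

```text
before grip [ 0.466  -0.2362  0.1287] [-0.8 -0.   0.2]
grip jar 39.718359728452256 mm 39.89713350310922
held 39.974130472310634 [ 0.1 -0.1 -1.1]
down [-0.2  0.2 -2. ] [0.445  0.01   0.1348] 39.86406444422616
t 12.05
before grip [ 0.6015 -0.2578  0.155 ] [-0.5  0.6  0.2]
grip mill 41.43465315639519 mm 40.11483360955026
held 40.963272947812605 [-0.6  0.2 -3.5]
down [-0.8  0.4 -2.9] [ 0.4559 -0.2317  0.1508] 41.109760955182914
t 20.3667
```

View pics/s1.png

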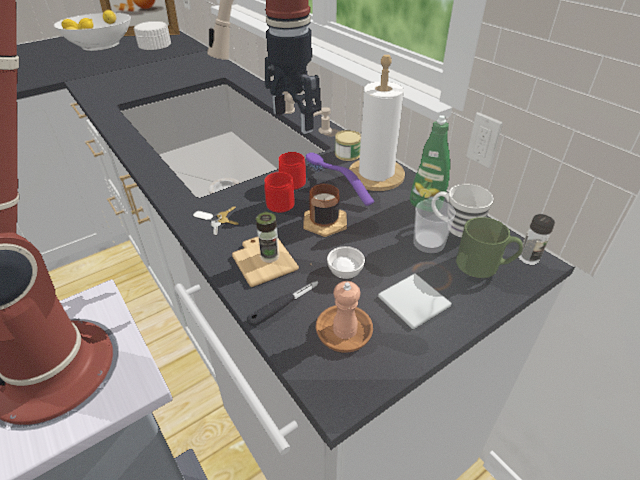

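The side view shows the jar upright on the board (266,240) and the mill upright in the dish (345,310). The tile (415,300) is free, so next come the candle and then the jar.

Run:
```python
from h import *
move("candle","cork",OBJ["candle"],"tile",.14,50)
move("jar","board",MAT["board"][:2],"cork",.14)
for p,n in(([.53,.03,.35],"w3"),([.53,-.24,.35],"w4")):
    M,im=look(p,n)
    for k,X in dict(tile=(*MAT["tile"][:2],.01),cork=(*MAT["cork"][:2],.008),dish=(*MAT["dish"][:2],.016),candle=(*MAT["tile"][:2],.086),mill=(*MAT["dish"][:2],.127),jar=(*MAT["cork"][:2],.113)).items(): print(k,wproj(M,np.array(X)).round())
a,b=[cv2.imread(f"pics/w{i}.png") for i in(3,4)]
cv2.imwrite("pics/c34.png",np.hstack([a[:380,200:600],b[:380,200:600]]))
```

```text
before grip [0.6171 0.0515 0.1049] [ 0.2 -1.3 -0.1]
grip candle 66.69083271852352 mm 57.239591621328145
held 66.57396840235998 [-0.8 -0.1 -3.5]
down [-2.   1.7  3.2] [ 0.6097 -0.2533  0.1074] 66.24173085125906
t 29.4083
before grip [0.4454 0.0099 0.1345] [-0.3  0.8  1. ]
grip jar 39.66054395714985 mm 39.82961384346709
held 39.82505921422016 [ 0.2 -0.1 -2.1]
down [ 0.8 -0.2 -1.4] [0.6192 0.0492 0.1306] 39.45930061091928
t 37.8417
tile [ 88. 260.]
cork [336. 267.]
dish [ 75. 128.]
candle [ 42. 288.]
mill [-18. 131.]
jar [341. 310.]
tile [308. 259.]
cork [553. 266.]
dish [327. 127.]
candle [305. 287.]
mill [329. 130.]
jar [620. 309.]
```

View pics/c34.png

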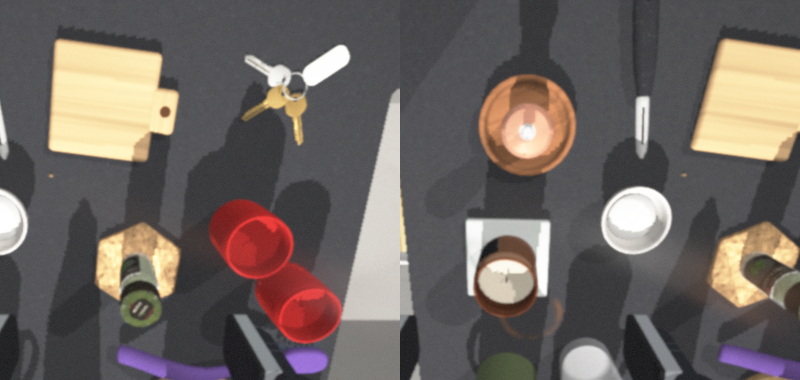

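In the left half, the jar cap is at (341,309), against (341,310) expected. In the right half, the mill knob is at (327,132) against (329,130), and the candle rim is near (306,283) against (305,287). All three are within about 4 mm, the board is empty and the salt bowl is in place, so I'm handing in.

```bash
python3 -c "
from h import *
M=np.load('pics/w4.npy'); print('salt',wr(M,(437,219),.038))
print(ticket.finish_job(), arm.read_time())"
```

```text
salt [ 0.55136011 -0.11089427  0.038     ]
the job is handed in; nothing more can be done
the job is handed in; nothing more can be done
```

The job is handed in: the candle is on the stone tile, the spice jar on the cork mat and the pepper mill in the wooden dish, each upright and about 4 mm or less from the middle in the last pictures; the spare board is empty and the salt bowl is still within about 3 mm of where it started.

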